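Set the filter rings of two studio uplights

TASK

Set both uplights for photographing a canvas: with the fingertips, gently push the pin of each light's lever around its arc until the lever points at the long mark on that light's scale, and leave it there. Do not pinch the pins or force the levers, and leave the other things on the table where they are.

Things in the scene. Friction and masses are not known exactly. Their poses are not given: they have to be found in the camera images.
- light_a: One of two identical round uplights, fixed to the table with its axis upright. Origin: centre of its underside, on the axis; z up. Dark steel foot 120 mm across, 14 mm high; finned barrel; black scale flange 176 mm across, its top 113 mm above the table; above it an aluminium filter ring 114 mm across (115 to 133 mm high, dark flat filter with a grid of LEDs on top, highest point 135 mm) that turns about the axis and carries the lever.
- lever_a (a joint): Turn of the filter ring and lever of light_a, rad: 0 when the lever points along the light's own -x, growing anticlockwise seen from above (lever direction = light's -x turned by this angle about z). Stops at -1.3 and 1.3; the long mark is at 0.35. Dry friction of about 1.5 N at the pin, so it stays where it is left; no spring.
- pin_a (a point): Top centre of the upright steel pin at the end of the lever of light_a: a cylinder 16 mm in diameter, from 118 to 170 mm above the table, its centre line 105 mm from the light's axis. A flat steel arm 6 mm wide, 119 to 125 mm high, joins it to the ring and serves as the pointer over the scale.
- mark_a (a point): Middle of the long mark of light_a, 80 mm from the axis, 114 mm high: a bright radial bar 30 mm long and 10 mm wide on the black flange, running over its edge. The other marks, every 15 degrees, are 10 mm long and 2 mm wide.
- light_b: One of two identical round uplights, fixed to the table with its axis upright. Origin: centre of its underside, on the axis; z up. Dark steel foot 120 mm across, 14 mm high; finned barrel; black scale flange 176 mm across, its top 113 mm above the table; above it an aluminium filter ring 114 mm across (115 to 133 mm high, dark flat filter with a grid of LEDs on top, highest point 135 mm) that turns about the axis and carries the lever.
- lever_b (a joint): Turn of the filter ring and lever of light_b, rad: 0 when the lever points along the light's own -x, growing anticlockwise seen from above (lever direction = light's -x turned by this angle about z). Stops at -1.3 and 1.3; the long mark is at 0.35. Dry friction of about 1.5 N at the pin, so it stays where it is left; no spring.
- pin_b (a point): Top centre of the upright steel pin at the end of the lever of light_b: a cylinder 16 mm in diameter, from 118 to 170 mm above the table, its centre line 105 mm from the light's axis. A flat steel arm 6 mm wide, 119 to 125 mm high, joins it to the ring and serves as the pointer over the scale.
- mark_b (a point): Middle of the long mark of light_b, 80 mm from the axis, 114 mm high: a bright radial bar 30 mm long and 10 mm wide on the black flange, running over its edge. The other marks, every 15 degrees, are 10 mm long and 2 mm wide.
- tape: Bystander: loose roll of paper tape lying flat, 90 mm across, 25 mm high; origin at the centre of its underside.
- jar: Bystander: loose amber glass jar, 64 mm across, 85 mm high; origin at the centre of its underside.
- flask: Bystander: loose amber bottle, 48 mm across, 125 mm high; origin at the centre of its underside.
- mug: Bystander: loose white mug, 80 mm across, 90 mm high; origin at the centre of its underside.
- brush: Bystander: loose brush lying flat between the lights along its own x, 140 mm long, 20 mm high; origin under its middle.
- knife: Bystander: loose palette knife (spatula) lying flat along its own x, 200 mm long, 20 mm high; origin under its middle.
- block: Bystander: loose cork sanding block, 70 x 45 x 30 mm; origin at the centre of its underside.

How it is judged:
By the outcome, as a careful person would: the job done as asked, in the order asked, and still so for the second after the job is handed in, with the robot touching nothing.
It also fails if it takes over 51 s, if anything falls off the work surface, if the arm or the gripper's body presses on something with over 40 N, if the wrist force passes 120 N, or if a joint passes its speed limit or range.

ROBOT

A 6-joint arm with a two-finger parallel gripper is mounted at the origin on the work surface. World frame = base frame: x ahead of the robot, y to its left, z up, the work surface at z = 0. Lengths are in m, angles in rad, forces in N, time in s.
With the tool pointing down it reaches from about 0.325 to 0.9 m from the base axis. Payload 6.1 kg.
Tool frame: the origin (TCP) lies at the very end of the fingers, on their centre line; the grasp point (between the pads) lies 19 mm behind it; z points along the fingers, y is the direction in which the jaws open and shut (so a half turn about z gives the same grasp; the last joint's range is limited). The gripper opens to 85 mm and grips with 20 to 120 N. Pads are 22 mm wide; open, the fingers measure 114 mm over their backs; the gripper's body (76 mm by 85 mm) begins 54 mm behind the grasp point. The pads swing forward as they close: fully open they stand 13 mm farther back than shut.
Start: joints at [-1.293, 0.22, 1.526, -0, 1.395, -0.126], TCP at [0.246, -0.575, 0.231] pointing down, gripper open.
Joint ranges: [-2.98, 2.98], [-0.91, 2.08], [0.09, 2.57], [-1.24, 4.39], [0.2, 2.65], [-2.68, 2.68]. Speed limits (rad/s): [2.57, 2.57, 3.01, 3.14, 3.14, 3.14].

INTERFACE

Orientations are given as a unit quaternion [w, x, y, z].
In Python, from bench import bot gives the robot as it stands. The module is installed in compiled form; this text tells all that it offers.
- The arm moves only by the tool move_arm, never from a script. Its argument "plan" is a list of rows, each a list of 7 numbers: the turn, a rotation vector about the world's x, y, z in degrees, then the shift along the world's x, y, z in m, then the opening in per cent of the stroke, from 0 (shut) to 100 (fully open). A call has 1 to 12 rows; each row is the pose to reach, as a shift and turn from the pose commanded when the call began; what a row does not reach only later rows make up. A row lasts 1/8 s, in which the tool goes at most 62.5 mm and 10.7 degrees, less where a joint would pass 70% of its speed; a pose out of reach is approached as far as the arm can. A call with a gripper value outside its range is refused whole. The fingers move at their own pace and stop on an object; "newtons" is the grip in N (left out, the last holds). Time passes only in rows, so rows that repeat a pose let the fingers close. It gives the time, the measured TCP pose, the force and the opening at its end, in the units of the state.
- bot.sense(): the state, without advancing time (a new reading comes with each control period).
- bot.get_image(name): name is "scene" or "top"; returns a dict with "img" (400x640x3 uint8, red, green, blue), "intrinsics" (3x3 intrinsics, pixels), "k1" (the pictures are not rectified: a ray, as slopes to the right and down, at radius r is drawn at 1 + k1 r^2 times it, then the intrinsics apply), "T" (4x4, takes a point from camera to world coordinates). Camera axes: x right, y down, z forward; pixel columns grow to the right and rows downward; lengths in m; the calibration is good to about 2 mm. A picture is of the moment at which its call begins. There is no depth.
- bot.finish_job(): hands the job in, once; it reports no verdict.
Trained networks look in the newest picture that a camera, given by its name, has taken for a name from the list of things; names that differ only in an ending like _2 or _b are one class to them, and where a whole thing is asked for, a point or a joint stands for the part that bears it (a point fixed in the world has none). Each returns a list of dicts, best first, with "conf" (0 to 1); they miss things now and then, are a little off and sometimes report something else, mostly with a low value. They report only what shows in the picture. A call takes as long as a camera call.
- bot.masks_of(camera, name): "region" (400x640 bool, what is visible of it).
- bot.landmark_of(camera, name): "xyz" ([x, y, z] in m, in the coordinates of the camera as it stood for that picture, good to about 4 mm: a listed point, or the origin of a listed thing).
The state is a dict: "t": time; "joint_pos": joint angles; "joint_velocities": joint speeds; "joint_efforts": joint torques, N m; "position": TCP position; "ee_rot": TCP orientation; "contact_force": force on the tool from outside, world axes, zero at the start; "moment": the same for the moment, N m; "grip_width": opening from 0.0 (shut) to 1.0 (fully open).
Only numpy, scipy, OpenCV 4.12 (cv2) and the standard library are available. Lean on these libraries where they do the work, as an engineer would, in place of code of your own. Each camera call takes 0.05 s, during which the arm holds its last target.

## Working session

There is one attempt and no reset: what is moved stays moved. The work goes in short steps, Python scripts to look and compute and a tool call to move; the robot and the scene stay as the last step left them, time stands still between calls to the robot, and variables do not carry over. Pictures are saved under pics/ and viewed, and the job is handed in when it is done.

Besides the shell and the picture viewer there is one more tool, called in YAML: its name, and indented under it one key for each argument. move_arm: Moves the arm, as the interface text tells. Its arguments: {"type":"object","properties":{"plan":{"type":"array"},"newtons":{"type":"number"}},"required":["plan"]}

```bash
mkdir -p pics; cat > h.py <<'E'
import numpy as np, cv2
from bench import bot
def und(c,u,v):
    K=np.array(c['intrinsics']);k=c['k1']
    xd=(u-K[0,2])/K[0,0];yd=(v-K[1,2])/K[1,1]
    rd=np.hypot(xd,yd);r=rd
    for _ in range(30): r=rd/(1+k*r*r)
    s=1/(1+k*r*r);return xd*s,yd*s
def ray(c,u,v):
    x,y=und(c,u,v);T=np.array(c['T']);return T[:3,3],T[:3,:3]@np.array([x,y,1.])
def atz(c,u,v,z):
    o,d=ray(c,u,v);return o+d*(z-o[2])/d[2]
def proj(c,p):
    T=np.array(c['T']);K=np.array(c['intrinsics']);q=T[:3,:3].T@(np.array(p)-T[:3,3])
    x,y=q[0]/q[2],q[1]/q[2];s=1+c['k1']*(x*x+y*y);return K[0,0]*x*s+K[0,2],K[1,1]*y*s+K[1,2]
def tri(c1,p1,c2,p2):
    o1,d1=ray(c1,*p1);o2,d2=ray(c2,*p2)
    A=np.stack([d1,-d2],1);s=np.linalg.lstsq(A,o2-o1,rcond=None)[0]
    a=o1+s[0]*d1;b=o2+s[1]*d2;return (a+b)/2,np.linalg.norm(a-b)
def save(c,n): cv2.imwrite('pics/'+n,c['img'][:,:,::-1])
E
python3 - <<'E'
from h import *
np.set_printoptions(precision=4,suppress=True)
for n in('scene','top'):
    c=bot.get_image(n);save(c,n+'0.png');T=np.array(c['T']);print(n,T[:3],c['k1'],np.array(c['intrinsics'])[0,0])
    for nm in('light_a','pin_a','mark_a','flask','jar','mug','tape','brush','knife','block'):
        for d in bot.landmark_of(n,nm):
            p=T[:3,:3]@np.array(d['xyz'])+T[:3,3];print(nm,round(d['conf'],2),p,np.round(proj(c,p)))
print(bot.sense())
E
```

```text
scene [[-0.8874 -0.3594  0.2886  0.1586]
 [-0.4606  0.6658 -0.587   0.744 ]
 [ 0.0188 -0.6538 -0.7564  1.0552]] -0.05331243173109564 428.45033502593384
light_a 0.7 [ 0.5624  0.2445 -0.0025] [271. 267.]
light_a 0.62 [ 0.5653 -0.1505  0.0019] [332. 175.]
light_a 0.33 [ 0.4863 -0.164   0.1149] [358. 157.]
pin_a 0.95 [0.4722 0.2981 0.1727] [285. 261.]
pin_a 0.75 [ 0.5033 -0.2377  0.1672] [364. 129.]
mark_a 0.91 [0.5001 0.1955 0.1137] [297. 239.]
flask 0.65 [ 0.5467 -0.4498 -0.0018] [372. 127.]
jar 0.9 [0.6889 0.0079 0.0008] [276. 194.]
jar 0.5 [0.5004 0.1951 0.1126] [297. 239.]
mug 0.77 [0.5195 0.4705 0.0014] [237. 342.]
tape 0.74 [ 0.4348  0.0125 -0.0006] [346. 225.]
brush 0.7 [ 0.5728 -0.0034 -0.0046] [309. 206.]
brush 0.28 [0.6882 0.0039 0.0001] [277. 193.]
knife 0.97 [ 0.3351 -0.299   0.0007] [412. 171.]
knife 0.4 [ 0.4874 -0.1641  0.1098] [358. 158.]
block 0.76 [ 0.38    0.3    -0.0007] [318. 311.]
top [[-0.0167 -0.9971  0.0748  0.4368]
 [-0.9998  0.0156 -0.0154  0.005 ]
 [ 0.0142 -0.075  -0.9971  1.3807]] -0.09118962418491723 421.2171726300243
light_a 0.87 [ 0.5627 -0.1522  0.0031]
[... 615 characters left out ...]
0.0036] [310. 227.]
brush 0.76 [ 0.5742 -0.0036  0.0011] [315. 184.]
knife 0.88 [ 0.3408 -0.3036 -0.0027] [407. 254.]
knife 0.57 [ 0.5011 -0.2384  0.1683] [396. 203.]
block 0.59 [0.3808 0.2963 0.0044] [224. 245.]
{'t': 1.1, 'joint_pos': array([-1.2931,  0.2204,  1.5265,  0.    ,  1.3947, -0.1261]), 'joint_velocities': array([-0.    , -0.0014,  0.0007,  0.0009, -0.0014,  0.0002]), 'joint_efforts': array([  0.0003, -49.6851, -38.9738,  -0.0002,   0.0008,  -0.    ]), 'position': array([ 0.2456, -0.5747,  0.2313]), 'ee_rot': array([0.    , 0.9797, 0.2005, 0.    ]), 'contact_force': array([ 0.7196,  0.6955, -0.0676]), 'moment': array([ 0.045 , -0.0343,  0.0223]), 'grip_width': 1.0038039031183497}
```

View images.

```bash
python3 - <<'E'
import cv2
a=cv2.imread('pics/top0.png');b=cv2.imread('pics/scene0.png')
cv2.imwrite('pics/t1.png',cv2.resize(a[120:290,150:470],None,fx=2.5,fy=2.5,interpolation=cv2.INTER_CUBIC))
cv2.imwrite('pics/s1.png',cv2.resize(b[90:370,200:460],None,fx=2.1,fy=2.1,interpolation=cv2.INTER_CUBIC))
E
```

```text
(no output)
```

View pics/t1.png

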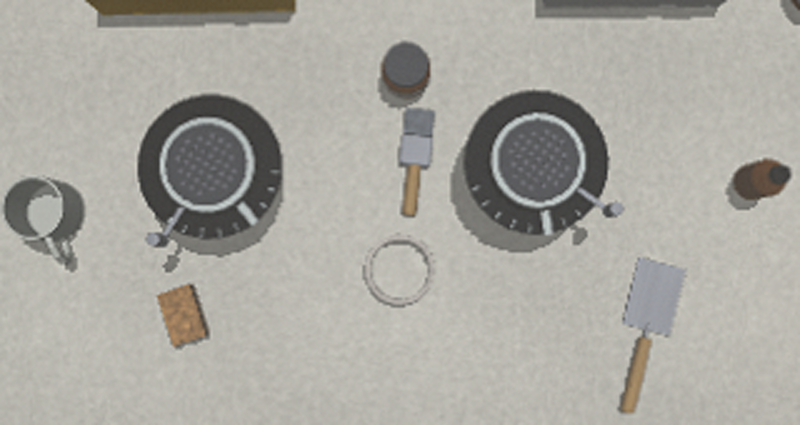

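View pics/s1.png

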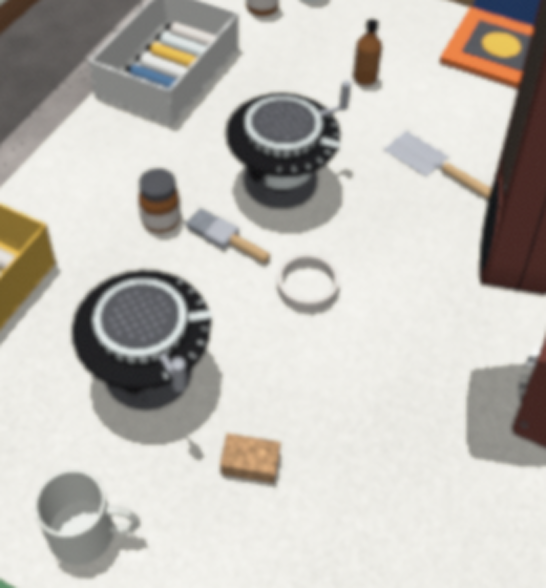

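```bash
cat >> h.py <<'E'
def ortho(c,ctr,z,half=0.13,n=400):
    xs=np.linspace(half,-half,n)
    X,Y=np.meshgrid(ctr[0]+xs,ctr[1]+xs,indexing='ij')  # rows: x down decreasing, cols: y decreasing to right
    T=np.array(c['T']);K=np.array(c['intrinsics']);P=np.stack([X,Y,np.full_like(X,z)],-1)-T[:3,3]
    q=P@T[:3,:3];x=q[...,0]/q[...,2];y=q[...,1]/q[...,2];s=1+c['k1']*(x*x+y*y)
    return cv2.remap(c['img'],(K[0,0]*x*s+K[0,2]).astype(np.float32),(K[1,1]*y*s+K[1,2]).astype(np.float32),cv2.INTER_CUBIC)
C={'L':(0.5632,0.2440),'R':(0.564,-0.1514)}
def sheet(cs,z,name):
    rows=[]
    for c in cs:
        r=[]
        for k in 'LR':
            im=ortho(c,C[k],z,n=300).copy()
            for rad in(57,88): cv2.circle(im,(150,150),int(rad/260*300),(255,0,0),1)
            r.append(im)
        rows.append(np.hstack(r))
    cv2.imwrite('pics/'+name,np.vstack(rows)[:,:,::-1])
E
python3 - <<'E'
from h import *
cs=[bot.get_image('top'),bot.get_image('scene')]
sheet(cs,.113,'o1.png')
E
```

```text
(no output)
```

View pics/o1.png

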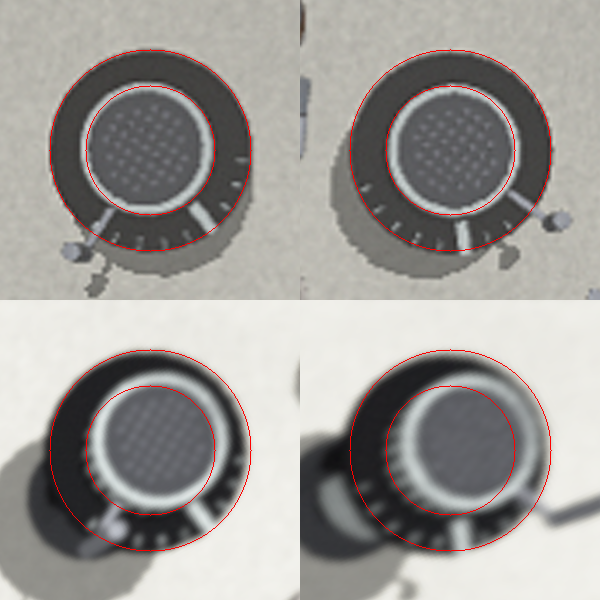

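```bash
cat >> h.py <<'E'
def prof(c,k,z,r0,r1):
    # mean brightness vs world angle (deg) about centre
    th=np.radians(np.arange(140,230,0.25)+ (0))
    r=np.arange(r0,r1,.001);R,TH=np.meshgrid(r,th)
    P=np.stack([C[k][0]+R*np.cos(TH),C[k][1]+R*np.sin(TH),np.full_like(R,z)],-1)
    T=np.array(c['T']);K=np.array(c['intrinsics']);q=(P-T[:3,3])@T[:3,:3];x=q[...,0]/q[...,2];y=q[...,1]/q[...,2];s=1+c['k1']*(x*x+y*y)
    g=c['img'].astype(np.float32).mean(2)
    v=cv2.remap(g,(K[0,0]*x*s+K[0,2]).astype(np.float32),(K[1,1]*y*s+K[1,2]).astype(np.float32),cv2.INTER_LINEAR).mean(1)
    return np.degrees(th),v
def peaks(c,k,z,r0,r1):
    from scipy.signal import find_peaks
    th,v=prof(c,k,z,r0,r1);i,p=find_peaks(v,prominence=15)
    out=[]
    for j,pr in zip(i,p['prominences']):
        m=(abs(th-th[j])<7);w=np.clip(v[m]-(v[j]-pr*.6),0,None);out.append((round((w*th[m]).sum()/w.sum(),1),int(v[j]),int(pr)))
    return out
E
python3 - <<'E'
from h import *
for n in('top','scene'):
    c=bot.get_image(n)
    for k in 'LR':
        print(n,k,'mark',peaks(c,k,.1135,.066,.084))
        print(n,k,'arm',peaks(c,k,.125,.066,.092))
        # centre estimate: flange rim offset
    for nm in('pin_a',):
        for m in bot.masks_of(n,nm):
            v,u=np.nonzero(m['region']);print(nm,m['conf'],u.mean(),v.mean(),v.min(),v.max(),u.min(),u.max())
E
```

```text
top L mark [(np.float64(146.6), 153, 88), (np.float64(218.2), 187, 122)]
top L arm [(np.float64(148.4), 152, 78), (np.float64(160.4), 89, 17), (np.float64(218.8), 186, 118)]
top R mark [(np.float64(144.8), 89, 21), (np.float64(159.5), 86, 19), (np.float64(188.7), 191, 127)]
top R arm [(np.float64(144.5), 90, 21), (np.float64(158.7), 91, 23), (np.float64(187.5), 190, 122), (np.float64(216.3), 90, 15)]
pin_a 0.86 231.9134532990574 186.54755784061697 167 218 209 251
pin_a 0.64 366.20094191522765 184.75667189952904 165 207 345 398
scene L mark [(np.float64(155.9), 164, 107), (np.float64(172.3), 66, 22), (np.float64(187.4), 72, 35), (np.float64(217.6), 215, 154)]
scene L arm [(np.float64(149.2), 152, 86), (np.float64(168.2), 61, 20), (np.float64(183.1), 72, 21), (np.float64(211.8), 216, 104)]
scene R mark [(np.float64(158.6), 52, 16), (np.float64(187.2), 189, 148)]
scene R arm [(np.float64(179.1), 184, 103)]
pin_a 0.96 336.276404494382 148.95505617977528 129 163 316 365
pin_a 0.75 268.076871657754 244.54211229946523 222 275 245 288
```

move_arm:
  plan:
    - [10,0,0,0.01,0.01,0,0]
    - [0,0,20,0.035,0.035,0,0]
    - [0,0,30,0.065,0.07,0,0]
    - [0,0,40,0.095,0.1,0,0]
    - [0,0,50,0.125,0.135,0,0]
    - [0,0,60,0.155,0.165,0,0]
    - [0,0,71,0.185,0.195,0,0]
    - [0,0,81,0.21,0.225,0,0]
    - [0,0,91,0.24,0.255,0,0]
    - [0,0,101,0.265,0.285,0,0]
    - [0,0,111,0.285,0.305,0,0]
    - [0,0,121,0.293,0.312,0,0]
  newtons: 20

```text
t: 2.9
position: [0.5396, -0.2612, 0.2313]
ee_rot: [0.0, 0.34, 0.94, 0.0]
contact_force: [-0.5, -0.3, 0.1]
grip_width: -0.003
```

move_arm:
  plan:
    - [0,0,4,0,-0.002,-0.02,0]
    - [0,0,4,0,-0.002,-0.05,0]
    - [0,0,4,0,-0.002,-0.075,0]
    - [0,0,4,0,-0.002,-0.086,0]
    - [0,0,4,0,-0.002,-0.086,0]

```text
t: 3.52
position: [0.5382, -0.2645, 0.1448]
ee_rot: [-0.001, 0.311, 0.95, 0.0]
contact_force: [0.0, -0.8, -0.3]
grip_width: 0.003
```

```bash
cat >> h.py <<'E'
def look(name,box={'top':(340,160,440,240),'scene':(300,80,420,200)}):
    for n in('top','scene'):
        c=bot.get_image(n);x0,y0,x1,y1=box[n]
        im=cv2.resize(c['img'][y0:y1,x0:x1],None,fx=4,fy=4,interpolation=cv2.INTER_CUBIC)
        cv2.imwrite(f'pics/{name}_{n}.png',im[:,:,::-1])
def yaw(s): return np.degrees(2*np.arctan2(s['ee_rot'][2],s['ee_rot'][1]))
E
python3 - <<'E'
from h import *
s=bot.sense();print(s['position'],yaw(s),s['joint_pos'],s['contact_force'])
look('r1')
import math
a=cv2.imread('pics/r1_top.png');b=cv2.imread('pics/r1_scene.png');print(a.shape,b.shape)
h=480;b=b[:,:];o=np.zeros((480,800,3),np.uint8);o[:320,:400]=a;b=cv2.resize(b,(400,400));o[:400,400:]=b
cv2.imwrite('pics/r1.png',o)
E
```

```text
[ 0.53821053 -0.26450171  0.14475612] 143.7647306644526 [-5.88225806e-01  2.36347055e-01  1.67555291e+00 -1.71570543e-06
  1.23110942e+00 -1.52659680e+00] [ 0.00483795 -0.82093918 -0.27248977]
(320, 400, 3) (480, 480, 3)
```

View pics/r1.png

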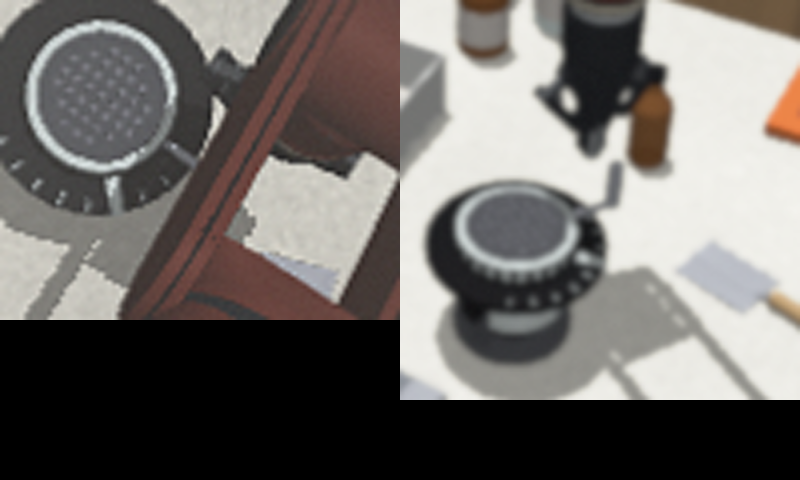

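```bash
cat >> h.py <<'E'
def P(k,phi,d,sgn):
    f=np.radians(phi);u=np.array([np.cos(f),np.sin(f)]);t=sgn*np.array([-u[1],u[0]])
    return np.array(C[k])+.105*u-d*t
def rows(k,seq,sgn,off,z=.145):
    s=bot.sense();p0=s['position'];y0=yaw(s)
    for phi,d in seq:
        p=P(k,phi,d,sgn)-p0[:2];dy=(phi+off-y0+180)%360-180
        print([0,0,float(round(dy,1)),float(round(p[0],3)),float(round(p[1],3)),float(round(z-p0[2],3)),0])
E
python3 - <<'E'
from h import *
rows('R',[(234.3,35),(234.3,28),(234.3,23)] and [(234.3,.035),(234.3,.027),(234.3,.022),(234.3,.019)]+[(q,.019) for q in np.arange(232,216,-2)],-1,-90)
E
```

```text
[0, 0, 0.5, -0.008, 0.008, -0.001, 0]
[0, 0, 0.5, -0.015, 0.013, -0.001, 0]
[0, 0, 0.5, -0.019, 0.016, -0.001, 0]
[0, 0, 0.5, -0.021, 0.017, -0.001, 0]
[0, 0, -1.8, -0.025, 0.019, -0.001, 0]
[0, 0, -3.8, -0.028, 0.021, -0.001, 0]
[0, 0, -5.8, -0.031, 0.023, -0.001, 0]
[0, 0, -7.8, -0.034, 0.025, -0.001, 0]
[0, 0, -9.8, -0.038, 0.027, -0.001, 0]
[0, 0, -11.8, -0.041, 0.029, -0.001, 0]
[0, 0, -13.8, -0.043, 0.032, -0.001, 0]
[0, 0, -15.8, -0.046, 0.034, -0.001, 0]
```

move_arm:
  plan:
    - [0,0,0.5,-0.008,0.008,0,0]
    - [0,0,0.5,-0.015,0.013,0,0]
    - [0,0,0.5,-0.019,0.016,0,0]
    - [0,0,0.5,-0.021,0.017,0,0]
    - [0,0,-1.8,-0.025,0.019,0,0]
    - [0,0,-3.8,-0.028,0.021,0,0]
    - [0,0,-5.8,-0.031,0.023,0,0]
    - [0,0,-7.8,-0.034,0.025,0,0]
    - [0,0,-9.8,-0.038,0.027,0,0]
    - [0,0,-11.8,-0.041,0.029,0,0]
    - [0,0,-13.8,-0.043,0.032,0,0]
    - [0,0,-15.8,-0.046,0.034,0,0]

```text
t: 5.12
position: [0.4924, -0.2304, 0.1453]
ee_rot: [-0.0, 0.44, 0.898, 0.0]
contact_force: [1.7, -0.4, 0.0]
grip_width: 0.004
```

```bash
cat >> h.py <<'E'
def both(name,**kw):
    look(name,**kw)
    a=cv2.imread(f'pics/{name}_top.png');b=cv2.imread(f'pics/{name}_scene.png');o=np.zeros((400,800,3),np.uint8)
    a=cv2.resize(a,(400,int(400*a.shape[0]/a.shape[1])));b=cv2.resize(b,(400,400));o[:a.shape[0],:400]=a[:400];o[:,400:]=b;cv2.imwrite(f'pics/{name}.png',o)
E
python3 - <<'E'
from h import *
s=bot.sense();print(s['position'],yaw(s),s['contact_force'],s['t'])
both('r2')
rows('R',[(q,.019) for q in np.arange(216,193,-2)],-1,-90)
E
```

```text
[ 0.49244754 -0.23044661  0.14526132] 127.83538758483377 [ 1.66354054 -0.40848325  0.029055  ] 5.125
[0, 0, -1.9, -0.002, 0.002, -0.0, 0]
[0, 0, -3.9, -0.005, 0.004, -0.0, 0]
[0, 0, -5.9, -0.007, 0.007, -0.0, 0]
[0, 0, -7.9, -0.01, 0.01, -0.0, 0]
[0, 0, -9.9, -0.012, 0.013, -0.0, 0]
[0, 0, -11.9, -0.014, 0.016, -0.0, 0]
[0, 0, -13.9, -0.016, 0.019, -0.0, 0]
[0, 0, -15.9, -0.018, 0.022, -0.0, 0]
[0, 0, -17.9, -0.02, 0.025, -0.0, 0]
[0, 0, -19.9, -0.022, 0.028, -0.0, 0]
[0, 0, -21.9, -0.024, 0.032, -0.0, 0]
[0, 0, -23.9, -0.025, 0.035, -0.0, 0]
```

View pics/r2.png

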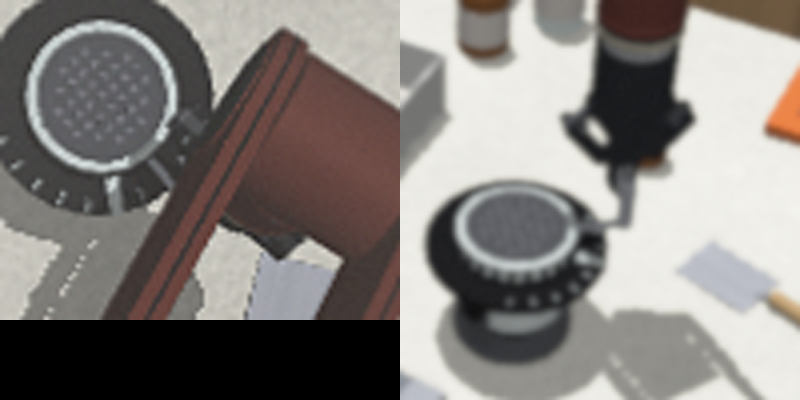

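move_arm:
  plan:
    - [0,0,-1.9,-0.002,0.002,0,0]
    - [0,0,-3.9,-0.005,0.004,0,0]
    - [0,0,-5.9,-0.007,0.007,0,0]
    - [0,0,-7.9,-0.01,0.01,0,0]
    - [0,0,-9.9,-0.012,0.013,0,0]
    - [0,0,-11.9,-0.014,0.016,0,0]
    - [0,0,-13.9,-0.016,0.019,0,0]
    - [0,0,-15.9,-0.018,0.022,0,0]
    - [0,0,-17.9,-0.02,0.025,0,0]
    - [0,0,-19.9,-0.022,0.028,0,0]
    - [0,0,-21.9,-0.024,0.032,0,0]
    - [0,0,-23.9,-0.025,0.035,0,0]

```text
t: 6.72
position: [0.467, -0.1956, 0.1452]
ee_rot: [-0.0, 0.616, 0.788, -0.0]
contact_force: [-1.4, -3.1, -0.4]
grip_width: -0.0
```

```bash

python3 - <<'E'
from h import *
s=bot.sense();print(s['position'],yaw(s),s['contact_force'],s['t'])
both('r3')
for n in('top','scene'):
    c=bot.get_image(n);T=np.array(c['T'])
    for d in bot.landmark_of(n,'pin_a'):
        p=T[:3,:3]@np.array(d['xyz'])+T[:3,3];print(d['conf'],p,np.degrees(np.arctan2(p[1]-C['R'][1],p[0]-C['R'][0]))%360)
    print(n,'mark',peaks(c,'R',.1135,.066,.084));print('arm',peaks(c,'R',.125,.066,.092))
E
```

```text
[ 0.46699564 -0.19555856  0.14520952] 103.93810319703398 [-1.37377544 -3.06002543 -0.39227386] 6.725
0.95 [ 0.46161902 -0.18069998  0.16599381] 195.9703703557504
0.73 [0.47360804 0.2998592  0.16911596] 101.32703800073811
0.28 [ 0.57491432 -0.00583257 -0.00240993] 85.71211291899097
top mark [(np.float64(144.8), 90, 23), (np.float64(159.5), 87, 22), (np.float64(188.4), 135, 74)]
arm [(np.float64(144.4), 92, 23), (np.float64(158.7), 92, 27), (np.float64(172.6), 82, 17), (np.float64(187.2), 138, 75)]
0.97 [0.4726852  0.30184844 0.17347637] 101.39075333326088
0.71 [ 0.46012559 -0.1796262   0.16818281] 195.20213166064394
0.58 [ 0.57350973 -0.00637209 -0.00126869] 86.24838590600025
scene mark [(np.float64(158.5), 52, 16), (np.float64(187.0), 121, 70)]
arm [(np.float64(178.9), 119, 30)]
```

View pics/r3.png

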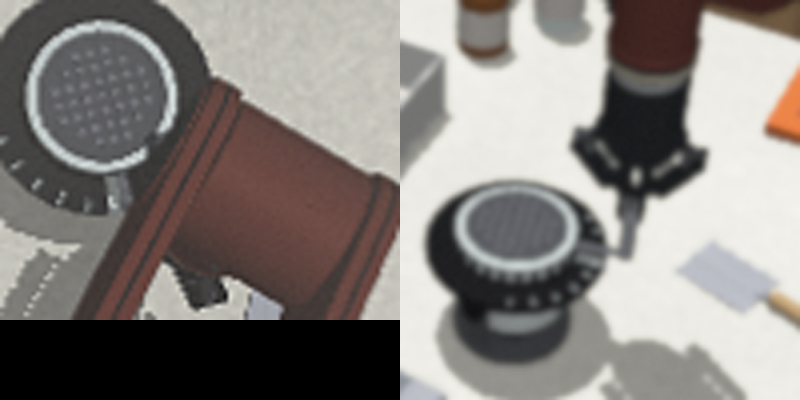

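```bash

python3 - <<'E'
from h import *
rows('R',[(193,.019),(192,.019),(191,.019),(190,.019),(189,.019),(189,.019),(189,.03),(189,.05),(189,.07),(189,.09)],-1,-90)
E
```

```text
[0, 0, -1.1, -0.002, 0.002, -0.0, 0]
[0, 0, -2.1, -0.002, 0.004, -0.0, 0]
[0, 0, -3.1, -0.003, 0.005, -0.0, 0]
[0, 0, -4.1, -0.004, 0.007, -0.0, 0]
[0, 0, -5.1, -0.004, 0.009, -0.0, 0]
[0, 0, -5.1, -0.004, 0.009, -0.0, 0]
[0, 0, -5.1, -0.002, -0.002, -0.0, 0]
[0, 0, -5.1, 0.001, -0.022, -0.0, 0]
[0, 0, -5.1, 0.004, -0.041, -0.0, 0]
[0, 0, -5.1, 0.007, -0.061, -0.0, 0]
```

move_arm:
  plan:
    - [0,0,-1.1,-0.002,0.002,0,0]
    - [0,0,-2.1,-0.002,0.004,0,0]
    - [0,0,-3.1,-0.003,0.005,0,0]
    - [0,0,-4.1,-0.004,0.007,0,0]
    - [0,0,-5.1,-0.004,0.009,0,0]
    - [0,0,-5.1,-0.004,0.009,0,0]
    - [0,0,-5.1,-0.002,-0.002,0,0]
    - [0,0,-5.1,0.001,-0.022,0,0]
    - [0,0,-5.1,0.001,-0.06,0.01,0]
    - [0,0,-5.1,0.001,-0.105,0.02,0]
    - [0,0,-5.1,0.001,-0.14,0.03,0]

```text
t: 8.4
position: [0.4683, -0.3389, 0.1755]
ee_rot: [0.0, 0.65, 0.76, -0.0]
contact_force: [0.7, 0.4, 0.4]
grip_width: 0.002
```

```bash
cat > chk.py <<'E'
from h import *
import sys
s=bot.sense();print(s['position'],yaw(s),s['contact_force'],s['t'])
cs=[bot.get_image('top')];
for n in('top','scene'):
    c=bot.get_image(n);cs.append(c);T=np.array(c['T'])
    for nm in('pin_a','mark_a'):
      for d in bot.landmark_of(n,nm):
        p=T[:3,:3]@np.array(d['xyz'])+T[:3,3];k='L' if p[1]>0.05 else 'R';print(n,k,nm,d['conf'],p,np.degrees(np.arctan2(p[1]-C[k][1],p[0]-C[k][0]))%360)
sheet(cs[1:],.119,sys.argv[1]+'.png')
k=sys.argv[2]
a=[cv2.resize(ortho(c,(C[k][0]-.08,C[k][1]-.01),.119,half=.05,n=200),(400,400)) for c in cs[1:]]
cv2.imwrite('pics/'+sys.argv[1]+'z.png',np.hstack(a)[:,:,::-1])
E
python3 chk.py r4 R
```

```text
[ 0.46828262 -0.33885116  0.1755067 ] 98.90180867900793 [0.74874497 0.41623426 0.43207164] 8.4
top R pin_a 0.63 [ 0.4607476  -0.16564346  0.1687052 ] 187.85426469505205
top L pin_a 0.56 [0.47184083 0.3014053  0.17026336] 147.85690445439224
top L mark_a 0.95 [0.4993242  0.19172598 0.11414054] 219.29585471082632
top R mark_a 0.81 [ 0.48297422 -0.16534175  0.11731312] 189.76303221843833
scene L pin_a 0.87 [0.47525683 0.30068959 0.17072978] 147.19351759911135
scene R pin_a 0.73 [ 0.4598598  -0.16786584  0.16715169] 188.98478426879947
scene L mark_a 0.84 [0.50067697 0.19524851 0.11193773] 217.94484631870634
scene R mark_a 0.82 [ 0.4824914  -0.16310843  0.11260301] 188.17442254353244
```

View pics/r4.png

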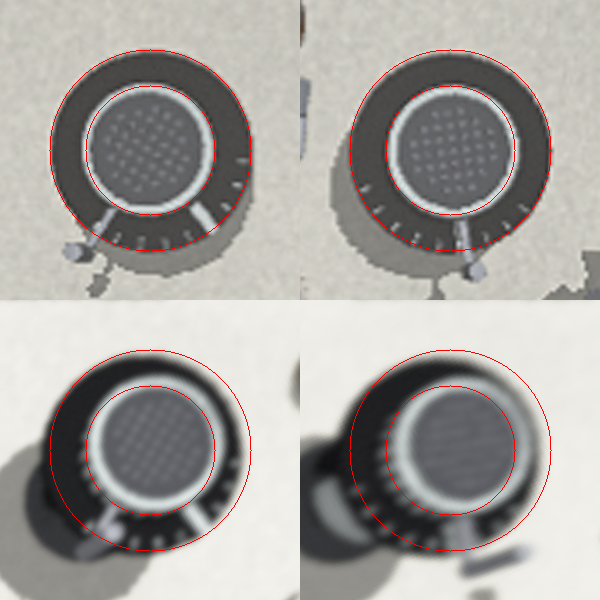

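View pics/r4z.png

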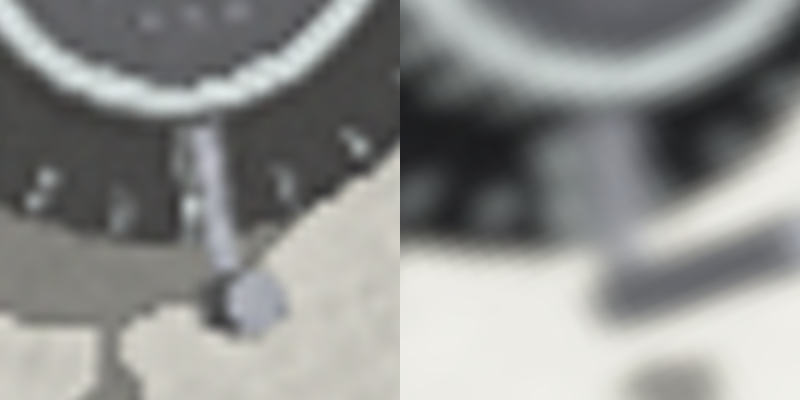

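```bash
cat > fit.py <<'E'
from h import *
from scipy.optimize import minimize_scalar
SS=5
def planexy(c,z,u0,v0,u1,v1):
    u=u0-.5+(np.arange((u1-u0)*SS)+.5)/SS;v=v0-.5+(np.arange((v1-v0)*SS)+.5)/SS
    U,V=np.meshgrid(u,v);x,y=und(c,U,V);T=np.array(c['T']);d=np.stack([x,y,np.ones_like(x)],-1)@T[:3,:3].T
    s=(z-T[2,3])/d[...,2];return T[0,3]+s*d[...,0],T[1,3]+s*d[...,1]
def down(a): h,w=a.shape;return cv2.GaussianBlur(a.reshape(h//SS,SS,w//SS,SS).mean((1,3)).astype(np.float32),(0,0),SIG)
SIG=.6
def polar(xy,k): dx=xy[0]-C[k][0];dy=xy[1]-C[k][1];return dx,dy
def bar(xy,k,phi,w,r0,r1):
    dx,dy=polar(xy,k);f=np.radians(phi);r=dx*np.cos(f)+dy*np.sin(f);t=-dx*np.sin(f)+dy*np.cos(f)
    return ((abs(t)<w/2)&(r>r0)&(r<r1)).astype(float)
def roi(c,k,phi,r=.08):
    f=np.radians(phi);u,v=proj(c,[C[k][0]+r*np.cos(f),C[k][1]+r*np.sin(f),.12]);u,v=int(u),int(v);return u-22,v-22,u+22,v+22
def mark(c,img,k,g):
    R=roi(c,k,g);xy=planexy(c,.1135,*R);I=img[R[1]:R[3],R[0]:R[2]].astype(np.float32)
    dx,dy=polar(xy,k);rr=np.hypot(dx,dy);an=(np.degrees(np.arctan2(dy,dx))-g+180)%360-180
    m=down(((rr>.066)&(rr<.084)&(abs(an)<9)).astype(float))>.7
    def cost(p):
        cv=down(bar(xy,k,p,.010,.065,.095))[m];A=np.stack([cv,np.ones_like(cv)],1);b=I[m];x,*_=np.linalg.lstsq(A,b,rcond=None);return ((A@x-b)**2).mean()
    ps=np.arange(g-5,g+5,.25);cs=[cost(p) for p in ps];i=int(np.argmin(cs));return ps[i],round(cs[i],1)
def arm(c,img,before,k,g,pin=True):
    R=roi(c,k,g,.085);I=img[R[1]:R[3],R[0]:R[2]].astype(np.float32);B=before[R[1]:R[3],R[0]:R[2]].astype(np.float32)
    xa=planexy(c,.125,*R);xm=planexy(c,.113,*R)
    r=np.hypot(*polar(xa,k));an=(np.degrees(np.arctan2(polar(xa,k)[1],polar(xa,k)[0]))-g+180)%360-180
    m=down(((r>.064)&(r<.09)&(abs(an)<12)).astype(float))>.7
    def cost(p):
        cv=down(bar(xa,k,p,.006,.05,.1))[m][:,None];b=I[m]-B[m]*(1-cv);x=(cv*b).sum(0)/(cv**2).sum();return ((b-cv*x)**2).mean()
    ps=np.arange(g-6,g+6,.25);cs=[cost(p) for p in ps];i=int(np.argmin(cs));return ps[i],round(cs[i],1)
def pintop(c,img,before,k,g):
    R=roi(c,k,g,.105);R=(R[0]-6,R[1]-10,R[2]+6,R[3]+6);I=img[R[1]:R[3],R[0]:R[2]].astype(np.float32);B=before[R[1]:R[3],R[0]:R[2]].astype(np.float32)
    zs=[planexy(c,z,*R) for z in np.linspace(.12,.17,9)]
    def cost(p):
        f=np.radians(p);x,y=C[k][0]+.105*np.cos(f),C[k][1]+.105*np.sin(f)
        t=((zs[-1][0]-x)**2+(zs[-1][1]-y)**2<.008**2);s=np.zeros_like(t)
        for z in zs[:-1]: s|=((z[0]-x)**2+(z[1]-y)**2<.008**2)
        s&=~t;ct=down(t*1.)[...,None];cd=down(s*1.)[...,None];m=(down(((t|s)*1.))>-1)
        w=cv2.dilate(((ct+cd)[...,0]>.05).astype(np.uint8),np.ones((3,3)))>0
        b=(I-B*(1-ct-cd))
        return ((b-ct*np.median(I[ct[...,0]>.8],0) - cd*np.median(I[cd[...,0]>.6],0) if (cd>.6).any() and (ct>.8).any() else b*9)[w]**2).mean()
    ps=np.arange(g-6,g+6,.25);cs=[cost(p) for p in ps];i=int(np.argmin(cs));return ps[i],round(cs[i],1)
E
cat > run.py <<'E'
from fit import *
import sys,fit
k=sys.argv[1];gm,ga=float(sys.argv[2]),float(sys.argv[3])
for n in('top','scene'):
    c=bot.get_image(n);b=cv2.imread(f'pics/{n}0.png')[:,:,::-1]
    for fit.SIG in ((.5,.8) if n=='top' else (.8,1.2)):
        print(n,fit.SIG,'mark',mark(c,b,k,gm),'arm',arm(c,c['img'],b,k,ga),'pin',pintop(c,c['img'],b,k,ga))
E
python3 run.py R 188 188; python3 - <<'E'
from fit import *
for n in('top','scene'):
    c=bot.get_image(n);b=cv2.imread(f'pics/{n}0.png')[:,:,::-1];print(n,'L mark',mark(c,b,'L',218))
print(bot.sense()['t'])
E
```

```text
top 0.5 mark (np.float64(188.75), np.float32(86.7)) arm (np.float64(185.75), np.float32(141.7)) pin (np.float64(189.25), np.float32(450.5))
top 0.8 mark (np.float64(188.75), np.float32(119.8)) arm (np.float64(185.25), np.float32(156.3)) pin (np.float64(189.5), np.float32(474.8))
scene 0.8 mark (np.float64(187.0), np.float32(33.0)) arm (np.float64(188.75), np.float32(680.1)) pin (np.float64(188.25), np.float32(215.7))
scene 1.2 mark (np.float64(187.25), np.float32(23.9)) arm (np.float64(188.75), np.float32(648.3)) pin (np.float64(186.75), np.float32(309952.5))
top L mark (np.float64(218.25), np.float32(53.1))
scene L mark (np.float64(217.5), np.float32(122.5))
8.95
```

```bash
python3 - <<'E'
from h import *
o=[]
for n in('top','scene'):
    c=bot.get_image(n);now=c['img'];b=cv2.imread(f'pics/{n}0.png')[:,:,::-1].copy()
    for im in(b,now):
        c['img']=im
        t=ortho(c,(.48,-.165),.119,half=.04,n=300).copy()
        def px(p):
            # shift projected through plane .119
            q=atz(c,*proj(c,p),.119);return int((0.52-q[0])/.08*299),int((-.125-q[1])/.08*299)
        for phi,col in((188,(255,0,0)),):
            f=np.radians(phi);e=np.array([np.cos(f),np.sin(f)]);nn=np.array([-e[1],e[0]])
            for w,z,cl,ra,rb in((.005,.1135,(255,0,0),.065,.088),(.003,.125,(0,255,0),.06,.097)):
                for s in(-1,1):
                    A=[np.append(np.array(C['R'])+r*e+s*w*nn,z) for r in(ra,rb)]
                    a,b2=[px(p) for p in A];cv2.line(t,a[::-1],b2[::-1],cl,1)
        o.append(t)
cv2.imwrite('pics/cmp.png',np.vstack([np.hstack(o[:2]),np.hstack(o[2:])])[:,:,::-1])
E
```

```text
(no output)
```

View pics/cmp.png

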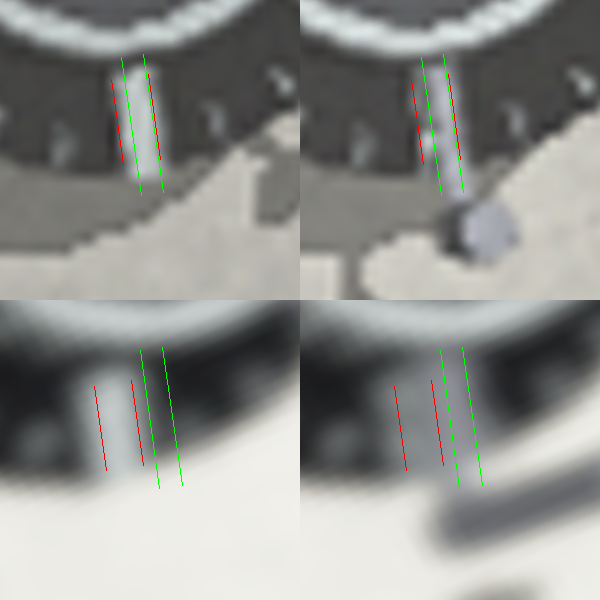

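move_arm:
  plan:
    - [0,0,0,0,0.005,0.03,0]
    - [0,0,-2,0,0.03,0.055,0]
    - [0,0,-6,0.003,0.08,0.06,0]
    - [0,0,-10,0.006,0.14,0.06,0]
    - [0,0,-14,0.009,0.2,0.06,0]
    - [0,0,-18,0.012,0.26,0.06,0]
    - [0,0,-22,0.015,0.32,0.06,0]
    - [0,0,-26,0.018,0.38,0.06,0]
    - [0,0,-30,0.021,0.44,0.06,0]
    - [0,0,-34,0.024,0.5,0.06,0]
    - [0,0,-38,0.027,0.56,0.06,0]
    - [0,0,-40.7,0.03,0.62,0.06,0]

```text
t: 10.55
position: [0.4983, 0.2865, 0.2356]
ee_rot: [0.0, 0.874, 0.486, 0.0]
contact_force: [0.4, 1.1, 0.6]
grip_width: -0.003
```

move_arm:
  plan:
    - [0,0,0,0,0.035,0,0]
    - [0,0,0,0,0.055,0,0]
    - [0,0,0,0,0.058,0,0]
    - [0,0,0,0,0.058,0,0]

```text
t: 11.05
position: [0.4987, 0.3413, 0.2352]
ee_rot: [0.0, 0.874, 0.487, -0.0]
contact_force: [-0.3, 0.2, 0.4]
grip_width: -0.003
```

```bash
python3 - <<'E'
from h import *
s=bot.sense();print(s['position'],yaw(s),s['joint_pos'],s['contact_force'],s['t'])
rows('L',[(148.2,.045)]*4,1,-90)
E
```

```text
[0.49873091 0.34128099 0.23524916] 58.23307843238343 [ 4.69962233e-01  1.69227572e-01  1.57791293e+00 -5.18477682e-04
  1.39482458e+00  1.02449047e+00] [-0.30044747  0.2146539   0.36046261] 11.05
[0, 0, -0.0, -0.001, -0.004, -0.09, 0]
[0, 0, -0.0, -0.001, -0.004, -0.09, 0]
[0, 0, -0.0, -0.001, -0.004, -0.09, 0]
[0, 0, -0.0, -0.001, -0.004, -0.09, 0]
```

move_arm:
  plan:
    - [0,0,0,0,0,-0.03,0]
    - [0,0,0,0,0,-0.065,0]
    - [0,0,0,-0.001,0,-0.085,0]
    - [0,0,0,-0.001,0,-0.09,0]
    - [0,0,0,-0.001,0,-0.09,0]

```text
t: 11.68
position: [0.4981, 0.3421, 0.146]
ee_rot: [0.0, 0.874, 0.487, 0.0]
contact_force: [1.0, 0.1, -0.1]
grip_width: -0.001
```

```bash
python3 - <<'E'
from h import *
s=bot.sense();print(s['position'],yaw(s),s['contact_force'],s['t'])
both('l1',box={'top':(190,160,290,240),'scene':(220,180,340,300)})
rows('L',[(148.2,.035),(148.2,.027),(148.2,.022),(148.2,.019)]+[(q,.019) for q in np.arange(150,166,2)],1,-90)
E
```

```text
[0.49812024 0.34209317 0.14604668] 58.23686581078894 [ 1.01957018  0.07623745 -0.09101698] 11.675
[0, 0, -0.1, -0.006, -0.014, -0.002, 0]
[0, 0, -0.1, -0.01, -0.02, -0.002, 0]
[0, 0, -0.1, -0.013, -0.025, -0.002, 0]
[0, 0, -0.1, -0.015, -0.027, -0.002, 0]
[0, 0, 1.7, -0.017, -0.03, -0.002, 0]
[0, 0, 3.7, -0.019, -0.033, -0.002, 0]
[0, 0, 5.7, -0.021, -0.036, -0.002, 0]
[0, 0, 7.7, -0.024, -0.039, -0.002, 0]
[0, 0, 9.7, -0.026, -0.042, -0.002, 0]
[0, 0, 11.7, -0.028, -0.045, -0.002, 0]
[0, 0, 13.7, -0.029, -0.048, -0.002, 0]
[0, 0, 15.7, -0.031, -0.051, -0.002, 0]
```

View pics/l1.png

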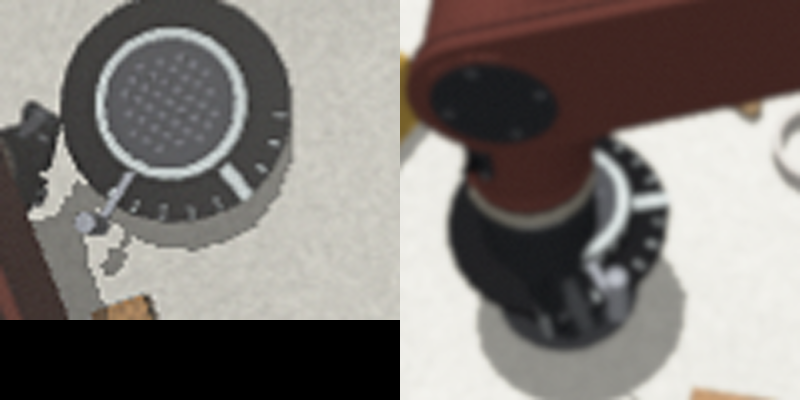

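The tip is outside the pin of the left light (top picture: gripper at the left edge, pin at about (85,222) in the crop). It is clear of the mug and the block.

move_arm:
  plan:
    - [0,0,0,-0.006,-0.014,-0.001,0]
    - [0,0,0,-0.01,-0.02,-0.001,0]
    - [0,0,0,-0.013,-0.025,-0.001,0]
    - [0,0,0,-0.015,-0.027,-0.001,0]
    - [0,0,1.7,-0.017,-0.03,-0.001,0]
    - [0,0,3.7,-0.019,-0.033,-0.001,0]
    - [0,0,5.7,-0.021,-0.036,-0.001,0]
    - [0,0,7.7,-0.024,-0.039,-0.001,0]
    - [0,0,9.7,-0.026,-0.042,-0.001,0]
    - [0,0,11.7,-0.028,-0.045,-0.001,0]
    - [0,0,13.7,-0.029,-0.048,-0.001,0]
    - [0,0,15.7,-0.031,-0.051,-0.001,0]

```text
t: 13.28
position: [0.4667, 0.2915, 0.1445]
ee_rot: [-0.0, 0.798, 0.603, 0.0]
contact_force: [1.4, 2.0, -0.5]
grip_width: 0.0
```

```bash
python3 - <<'E'
from h import *
s=bot.sense();print(s['position'],yaw(s),s['contact_force'],s['t'])
both('l2',box={'top':(190,160,290,240),'scene':(220,180,340,300)})
rows('L',[(q,.019) for q in np.arange(166.5,197,2.5)],1,-90)
E
```

```text
[0.46671733 0.29154164 0.14453172] 74.1160037317309 [ 1.40911997  2.00463205 -0.48262032] 13.275
[0, 0, 2.5, -0.001, -0.004, 0.001, 0]
[0, 0, 5.0, -0.003, -0.009, 0.001, 0]
[0, 0, 7.5, -0.004, -0.013, 0.001, 0]
[0, 0, 10.0, -0.006, -0.017, 0.001, 0]
[0, 0, 12.5, -0.007, -0.022, 0.001, 0]
[0, 0, 15.0, -0.008, -0.026, 0.001, 0]
[0, 0, 17.5, -0.009, -0.031, 0.001, 0]
[0, 0, 20.0, -0.009, -0.036, 0.001, 0]
[0, 0, 22.5, -0.01, -0.04, 0.001, 0]
[0, 0, 25.0, -0.01, -0.045, 0.001, 0]
[0, 0, 27.5, -0.01, -0.05, 0.001, 0]
[0, 0, 30.0, -0.01, -0.054, 0.001, 0]
[0, 0, 32.5, -0.009, -0.059, 0.001, 0]
```

View pics/l2.png

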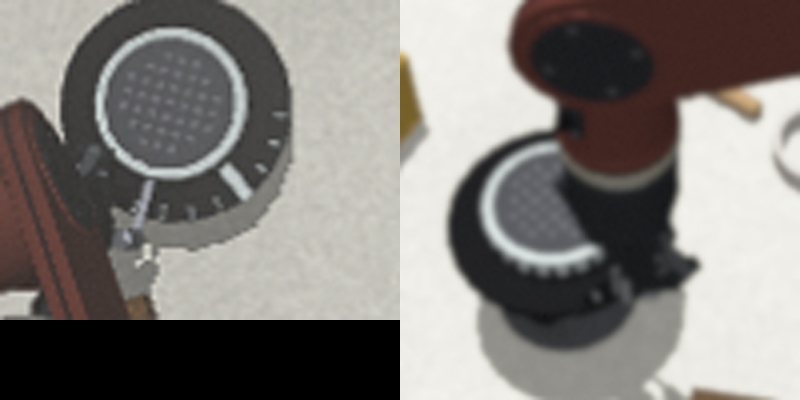

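Contact is as expected and the lever is following; I continue around the arc.

move_arm:
  plan:
    - [0,0,2.5,-0.001,-0.004,0,0]
    - [0,0,5,-0.003,-0.009,0,0]
    - [0,0,7.5,-0.004,-0.013,0,0]
    - [0,0,10,-0.006,-0.017,0,0]
    - [0,0,12.5,-0.007,-0.022,0,0]
    - [0,0,15,-0.008,-0.026,0,0]
    - [0,0,17.5,-0.009,-0.031,0,0]
    - [0,0,20,-0.009,-0.036,0,0]
    - [0,0,22.5,-0.01,-0.04,0,0]
    - [0,0,25,-0.01,-0.045,0,0]
    - [0,0,27.5,-0.01,-0.05,0,0]
    - [0,0,30,-0.01,-0.054,0,0]

```text
t: 14.88
position: [0.4564, 0.2375, 0.1443]
ee_rot: [-0.0, 0.615, 0.788, 0.0]
contact_force: [0.1, 1.8, -1.3]
grip_width: 0.001
```

```bash
python3 - <<'E'
from h import *
s=bot.sense();print(s['position'],yaw(s),s['contact_force'],s['t'])
both('l3',box={'top':(190,160,290,240),'scene':(220,180,340,300)})
rows('L',[(q,.019) for q in [196.5,199,201.5,204,206,208,210,211.5,213]],1,-90)
E
```

```text
[0.45640159 0.23747417 0.14426364] 104.04997935334679 [ 0.1345466   1.77749601 -1.28157022] 14.875
[0, 0, 2.5, 0.001, -0.005, 0.001, 0]
[0, 0, 5.0, 0.001, -0.009, 0.001, 0]
[0, 0, 7.5, 0.002, -0.014, 0.001, 0]
[0, 0, 10.0, 0.003, -0.018, 0.001, 0]
[0, 0, 12.0, 0.004, -0.022, 0.001, 0]
[0, 0, 14.0, 0.005, -0.026, 0.001, 0]
[0, 0, 16.0, 0.006, -0.029, 0.001, 0]
[0, 0, 17.5, 0.007, -0.032, 0.001, 0]
[0, 0, 19.0, 0.008, -0.034, 0.001, 0]
```

View pics/l3.png

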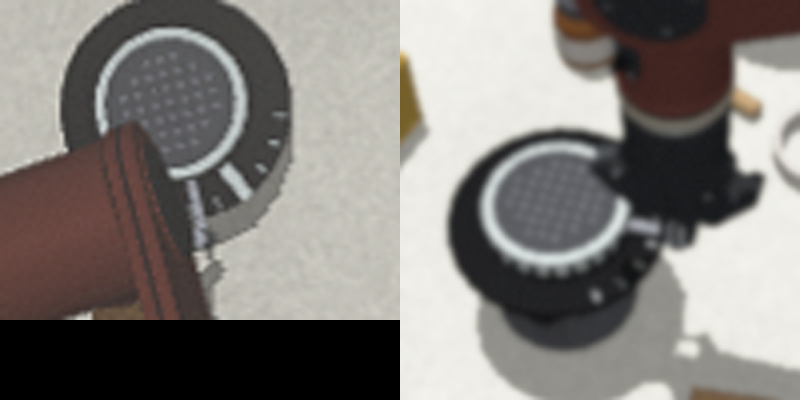

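move_arm:
  plan:
    - [0,0,2.5,0.001,-0.005,0,0]
    - [0,0,5,0.001,-0.009,0,0]
    - [0,0,7.5,0.002,-0.014,0,0]
    - [0,0,10,0.003,-0.018,0,0]
    - [0,0,12,0.004,-0.022,0,0]
    - [0,0,14,0.005,-0.026,0,0]
    - [0,0,16,0.006,-0.029,0,0]
    - [0,0,17.5,0.007,-0.032,0,0]
    - [0,0,19,0.008,-0.034,0,0]
    - [0,0,19,0.008,-0.034,0,0]

```text
t: 16.23
position: [0.4645, 0.2031, 0.1442]
ee_rot: [-0.0, 0.477, 0.879, -0.0]
contact_force: [-0.8, -0.0, -0.7]
grip_width: 0.003
```

```bash
python3 - <<'E'
from h import *
s=bot.sense();print(s['position'],yaw(s),s['contact_force'],s['t'])
both('l4',box={'top':(190,160,290,240),'scene':(220,180,340,300)})
rows('L',[(214,.019),(215,.019),(216,.019),(216,.019),(216,.03),(216,.05),(216,.09),(216,.14)],1,-90)
for n in('top','scene'):
    c=bot.get_image(n);T=np.array(c['T'])
    for d in bot.landmark_of(n,'pin_a'):
        p=T[:3,:3]@np.array(d['xyz'])+T[:3,3];print(d['conf'],p,np.degrees(np.arctan2(p[1]-C['L'][1],p[0]-C['L'][0]))%360)
E
```

```text
[0.4644965  0.20308629 0.14421369] 122.95661771293781 [-0.83544706 -0.00091934 -0.69792635] 16.225
[0, 0, 1.1, 0.001, -0.002, 0.001, 0]
[0, 0, 2.1, 0.002, -0.004, 0.001, 0]
[0, 0, 3.1, 0.003, -0.005, 0.001, 0]
[0, 0, 3.1, 0.003, -0.005, 0.001, 0]
[0, 0, 3.1, -0.004, 0.003, 0.001, 0]
[0, 0, 3.1, -0.016, 0.02, 0.001, 0]
[0, 0, 3.1, -0.039, 0.052, 0.001, 0]
[0, 0, 3.1, -0.069, 0.092, 0.001, 0]
0.71 [ 0.45712147 -0.16778684  0.16846619] 255.55436945980097
0.92 [0.47632587 0.18538897 0.17309485] 214.0062071730805
```

View pics/l4.png

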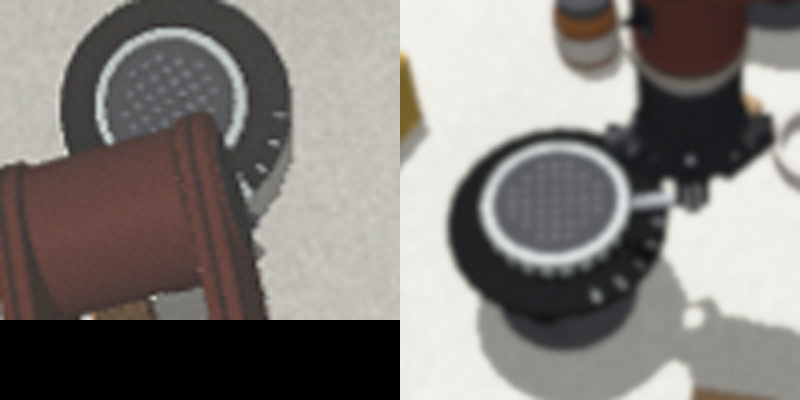

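move_arm:
  plan:
    - [0,0,1,0.001,-0.002,0,0]
    - [0,0,2,0.002,-0.004,0,0]
    - [0,0,3,0.003,-0.005,0,0]
    - [0,0,4,0.004,-0.007,0,0]
    - [0,0,4,0.004,-0.007,0,0]
    - [0,0,4,-0.003,0.002,0,0]
    - [0,0,4,-0.015,0.019,0.001,0]
    - [0,0,4,-0.035,0.05,0.01,0]
    - [0,0,4,-0.05,0.1,0.03,0]
    - [0,0,4,-0.055,0.15,0.05,0]
    - [0,0,4,-0.055,0.2,0.07,0]
    - [0,0,4,-0.055,0.22,0.08,0]

```text
t: 18.02
position: [0.4089, 0.4267, 0.2259]
ee_rot: [0.0, 0.445, 0.895, 0.001]
contact_force: [-0.1, -0.3, 0.5]
grip_width: -0.0
```

```bash
python3 chk.py l5 L; python3 run.py L 218 217; cat > cmp.py <<'E'
from h import *
import sys
k,phi,ox,oy,out=sys.argv[1],float(sys.argv[2]),float(sys.argv[3]),float(sys.argv[4]),sys.argv[5]
o=[]
for n in('top','scene'):
    c=bot.get_image(n);now=c['img'];b=cv2.imread(f'pics/{n}0.png')[:,:,::-1].copy()
    for im in(b,now):
        c['img']=im
        t=ortho(c,(ox,oy),.119,half=.04,n=300).copy()
        def px(p):
            q=atz(c,*proj(c,p),.119);return int((ox+.04-q[0])/.08*299),int((oy+.04-q[1])/.08*299)
        f=np.radians(phi);e=np.array([np.cos(f),np.sin(f)]);nn=np.array([-e[1],e[0]])
        for w,z,cl,ra,rb in((.005,.1135,(255,0,0),.065,.088),(.003,.125,(0,255,0),.06,.097)):
            for s in(-1,1):
                a,b2=[px(np.append(np.array(C[k])+r*e+s*w*nn,z)) for r in(ra,rb)];cv2.line(t,a[::-1],b2[::-1],cl,1)
        o.append(t)
cv2.imwrite('pics/'+out,np.vstack([np.hstack(o[:2]),np.hstack(o[2:])])[:,:,::-1])
E
python3 cmp.py L 218 .495 .19 cmpL.png
```

```text
[0.40893516 0.42667133 0.22590307] 127.11366960042432 [-0.12416591 -0.26401279  0.54194517] 18.025
top R pin_a 0.77 [ 0.45871597 -0.16773021  0.16728113] 188.81667579057444
top L pin_a 0.58 [0.47745899 0.18024678 0.16773784] 216.63286083837684
top L mark_a 0.76 [0.50022822 0.19243174 0.11560159] 219.31440897130855
top R mark_a 0.57 [ 0.48231042 -0.1649555   0.11555239] 189.42176055106145
top 0.5 mark (np.float64(218.25), np.float32(45.3)) arm (np.float64(217.5), np.float32(41.9)) pin (np.float64(217.25), np.float32(94.7))
top 0.8 mark (np.float64(218.25), np.float32(87.8)) arm (np.float64(217.75), np.float32(40.9)) pin (np.float64(217.0), np.float32(121.2))
scene 0.8 mark (np.float64(217.5), np.float32(77.9)) arm (np.float64(212.5), np.float32(6161.8)) pin (np.float64(217.5), np.float32(17015.2))
scene 1.2 mark (np.float64(217.5), np.float32(26.7)) arm (np.float64(212.75), np.float32(4194.3)) pin (np.float64(213.0), np.float32(18564.3))
```

View pics/l5.png

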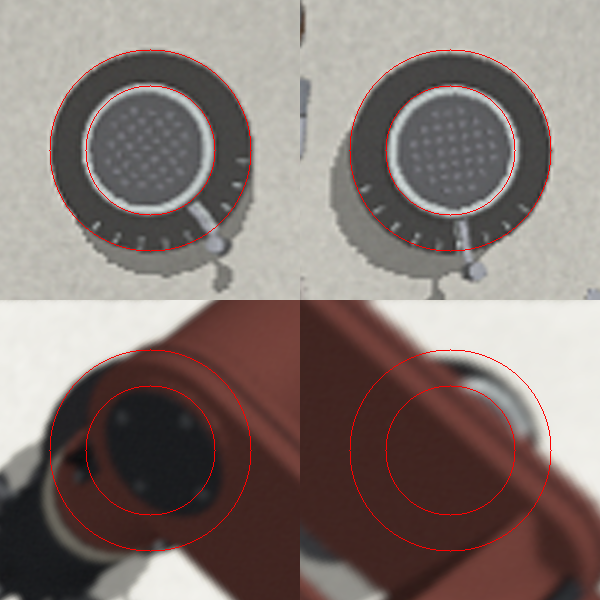

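View pics/cmpL.png

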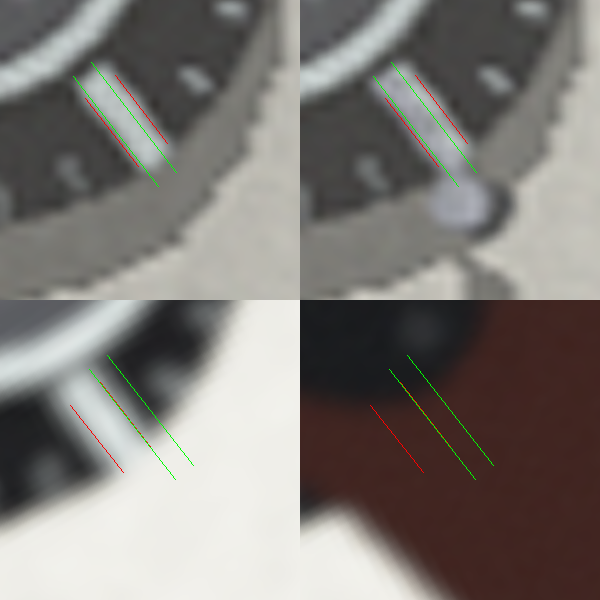

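move_arm:
  plan:
    - [0,0,0,0.005,-0.03,0.01,0]
    - [0,0,0,0.01,-0.085,0.01,0]
    - [0,0,0,0.02,-0.145,0.01,0]
    - [0,0,0,0.03,-0.205,0.01,0]
    - [0,0,0,0.04,-0.265,0.01,0]
    - [0,0,0,0.04,-0.325,0.01,0]
    - [0,0,0,0.04,-0.385,0.01,0]
    - [0,0,0,0.04,-0.445,0.01,0]
    - [0,0,0,0.04,-0.505,0.01,0]
    - [0,0,0,0.04,-0.565,0.01,0]
    - [0,0,0,0.04,-0.625,0.01,0]
    - [0,0,0,0.04,-0.685,0.01,0]

```text
t: 20.08
position: [0.449, -0.264, 0.2345]
ee_rot: [0.0, 0.447, 0.895, 0.0]
contact_force: [0.7, 0.3, 0.3]
grip_width: 0.002
```

move_arm:
  plan:
    - [0,0,0,0,-0.05,0,0]
    - [0,0,0,0,-0.09,0,0]
    - [0,0,0,0,-0.1,0,0]
    - [0,0,0,0,-0.1,0,0]

```text
t: 20.58
position: [0.4492, -0.3618, 0.234]
ee_rot: [-0.0, 0.447, 0.895, 0.0]
contact_force: [-0.2, 0.9, -0.8]
grip_width: 0.001
```

```bash
python3 chk.py f1 L; python3 run.py L 218 217;python3 run.py R 188 189; python3 cmp.py L 218 .495 .19 cmpL2.png
```

```text
[ 0.44918324 -0.36177784  0.23395607] 126.89576896046742 [-0.15882475  0.90689228 -0.84481598] 20.575
top L pin_a 0.86 [0.47910737 0.17954655 0.16967757] 217.468638520241
top R pin_a 0.67 [ 0.45664769 -0.17111357  0.16607488] 190.40554320471728
top R mark_a 0.79 [ 0.48507908 -0.16342713  0.11373069] 188.66490262001133
top L mark_a 0.63 [0.50184018 0.19404633 0.11850584] 219.14939198390888
scene L pin_a 0.7 [0.47709552 0.18232263 0.17153754] 215.61434643795127
scene R pin_a 0.65 [ 0.46015913 -0.16669488  0.16741485] 188.37893578343878
scene L pin_a 0.17 [ 0.51784953  0.47081179 -0.00215139] 101.30704494086514
scene R mark_a 0.97 [ 0.48630807 -0.16278032  0.10930978] 188.33342364355676
scene L mark_a 0.95 [0.50118611 0.19436281 0.11427361] 218.67449547100333
top 0.5 mark (np.float64(218.25), np.float32(45.3)) arm (np.float64(217.25), np.float32(89.4)) pin (np.float64(217.25), np.float32(166.1))
top 0.8 mark (np.float64(218.25), np.float32(87.8)) arm (np.float64(218.5), np.float32(78.0)) pin (np.float64(217.0), np.float32(200.9))
scene 0.8 mark (np.float64(217.5), np.float32(77.9)) arm (np.float64(211.0), np.float32(464.5)) pin (np.float64(216.5), np.float32(206.0))
scene 1.2 mark (np.float64(217.5), np.float32(26.7)) arm (np.float64(211.0), np.float32(440.9)) pin (np.float64(216.5), np.float32(219.1))
top 0.5 mark (np.float64(188.75), np.float32(86.7)) arm (np.float64(185.25), np.float32(150.5)) pin (np.float64(189.25), np.float32(463.5))
top 0.8 mark (np.float64(188.75), np.float32(119.8)) arm (np.float64(185.25), np.float32(160.5)) pin (np.float64(189.5), np.float32(491.4))
scene 0.8 mark (np.float64(187.0), np.float32(33.0)) arm (np.float64(188.75), np.float32(546.8)) pin (np.float64(188.0), np.float32(210.1))
scene 1.2 mark (np.float64(187.25), np.float32(23.9)) arm (np.float64(188.75), np.float32(464.5)) pin (np.float64(186.75), np.float32(310547.8))
```

View pics/f1.png

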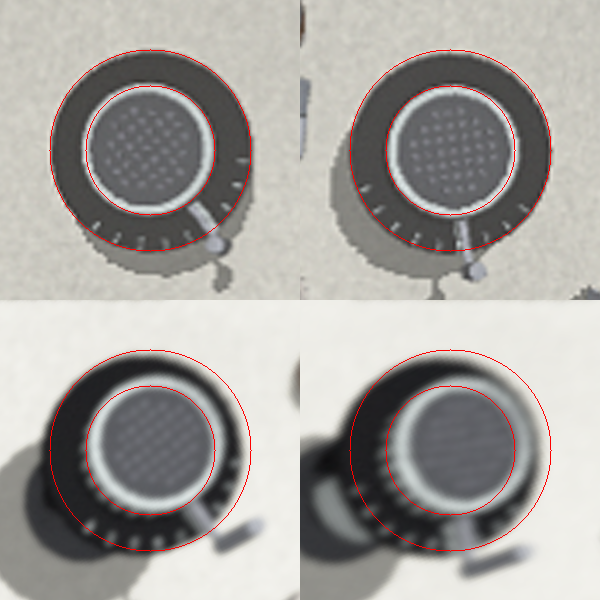

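View pics/cmpL2.png

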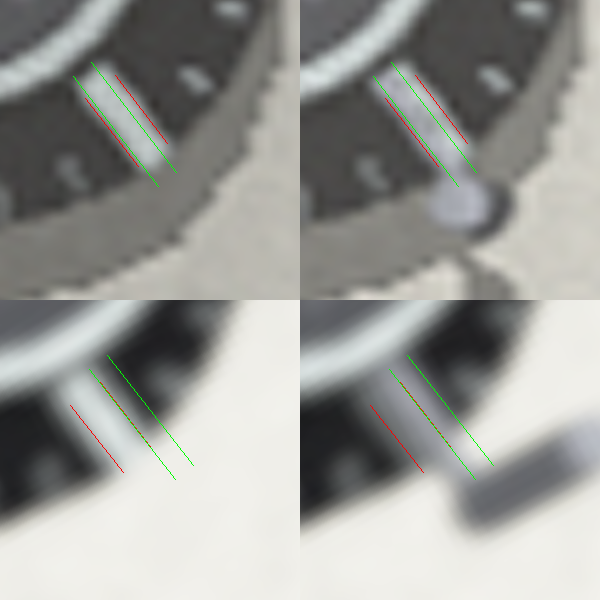

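move_arm:
  plan:
    - [0,0,-8,0.01,0.03,-0.02,0]
    - [0,0,-16,0.017,0.07,-0.05,0]
    - [0,0,-24,0.017,0.1,-0.075,0]
    - [0,0,-28.9,0.017,0.12,-0.089,0]
    - [0,0,-28.9,0.017,0.13,-0.089,0]
    - [0,0,-28.9,0.017,0.14,-0.089,0]
    - [0,0,-28.9,0.017,0.14,-0.089,0]

```text
t: 22.1
position: [0.4672, -0.222, 0.1464]
ee_rot: [0.001, 0.655, 0.756, 0.0]
contact_force: [-0.5, 0.5, 0.4]
grip_width: 0.001
```

```bash
python3 - <<'E'
from h import *
s=bot.sense();print(s['position'],yaw(s),s['contact_force'],s['t'])
print(P('R',189,.019,-1),P('R',188,.019,-1))
E
```

```text
[ 0.46721266 -0.22200008  0.14639551] 98.13944258479924 [-0.50098631  0.54974701  0.38101798] 22.1
[ 0.46326498 -0.1865917 ] [ 0.46266614 -0.18482827]
```

move_arm:
  plan:
    - [0,0,0,-0.002,0.015,0,0]
    - [0,0,0,-0.003,0.026,0,0]
    - [0,0,0,-0.004,0.032,0,0]
    - [0,0,0,-0.0045,0.035,0,0]
    - [0,0,0,-0.0045,0.036,0,0]
    - [0,0,0,-0.0045,0.037,0,0]
    - [0,0,0,-0.0045,0.037,0,0]
    - [0,0,0,-0.003,0.025,0,0]
    - [0,0,0,0,-0.005,0.005,0]
    - [0,0,0,0,-0.04,0.03,0]
    - [0,0,0,0,-0.06,0.07,0]
    - [0,0,0,0,-0.07,0.09,0]

```text
t: 23.6
position: [0.4673, -0.2942, 0.2377]
ee_rot: [0.002, 0.656, 0.755, 0.0]
contact_force: [0.9, -0.2, 0.5]
grip_width: 0.006
```

```bash
python3 run.py R 188 188; python3 cmp.py R 188 .48 -.165 cmpR2.png; python3 -c "
from h import *
s=bot.sense();print(s['position'],yaw(s),s['t'])"
```

```text
top 0.5 mark (np.float64(188.75), np.float32(86.7)) arm (np.float64(184.5), np.float32(59.8)) pin (np.float64(188.25), np.float32(443.1))
top 0.8 mark (np.float64(188.75), np.float32(119.8)) arm (np.float64(184.0), np.float32(34.9)) pin (np.float64(188.25), np.float32(424.7))
scene 0.8 mark (np.float64(187.0), np.float32(33.0)) arm (np.float64(188.0), np.float32(797.1)) pin (np.float64(187.0), np.float32(228.4))
scene 1.2 mark (np.float64(187.25), np.float32(23.9)) arm (np.float64(188.0), np.float32(719.0)) pin (np.float64(185.5), np.float32(310850.6))
[ 0.46645384 -0.29191141  0.23470337] 98.02823555738682 23.8
```

View pics/cmpR2.png

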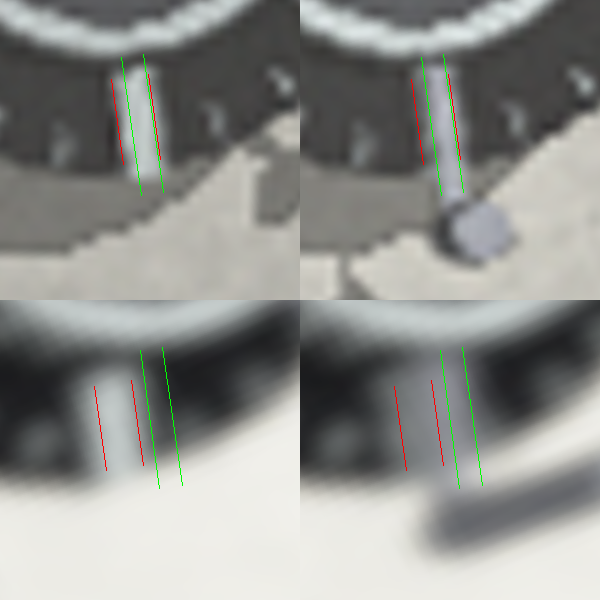

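move_arm:
  plan:
    - [0,0,0,-0.01,0.03,0.005,0]
    - [0,0,3,-0.02,0.08,0.005,0]
    - [0,0,6,-0.023,0.14,0.005,0]
    - [0,0,9,-0.023,0.2,0.005,0]
    - [0,0,12,-0.023,0.26,0.005,0]
    - [0,0,15,-0.023,0.32,0.005,0]
    - [0,0,20,-0.023,0.38,0.005,0]
    - [0,0,25,-0.023,0.44,0.005,0]
    - [0,0,30,-0.023,0.495,0.005,0]
    - [0,0,30,-0.025,0.52,0,0]
    - [0,0,30,-0.025,0.525,-0.03,0]
    - [0,0,30,-0.025,0.525,-0.06,0]

```text
t: 25.3
position: [0.44, 0.2342, 0.1728]
ee_rot: [-0.001, 0.437, 0.9, -0.001]
contact_force: [0.2, 0.8, -0.2]
grip_width: 0.002
```

move_arm:
  plan:
    - [0,0,0,0,0,-0.02,0]
    - [0,0,0,0,0,-0.032,0]
    - [0,0,0,0,0,-0.032,0]

```text
t: 25.68
position: [0.4402, 0.2331, 0.1417]
ee_rot: [-0.001, 0.438, 0.899, -0.001]
contact_force: [0.9, -0.1, 0.2]
grip_width: 0.001
```

```bash
python3 - <<'E'
from h import *
s=bot.sense();print(s['position'],yaw(s),s['contact_force'],s['t'])
p=s['position'][:2]
for d in(.04,.03,.024,.021,.020,.019,.019,.03,.05): print(P('L',218.0,d,1)-p)
E
```

```text
[0.44024803 0.2330636  0.14171632] 128.0881056070175 [ 0.93073526 -0.09756737  0.2355745 ] 25.675
[ 0.01558438 -0.02218763]
[ 0.02174099 -0.03006773]
[ 0.02543496 -0.0347958 ]
[ 0.02728195 -0.03715983]
[ 0.02789761 -0.03794784]
[ 0.02851327 -0.03873585]
[ 0.02851327 -0.03873585]
[ 0.02174099 -0.03006773]
[ 0.00942776 -0.01430752]
```

move_arm:
  plan:
    - [0,0,0,0.0155,-0.022,0.003,0]
    - [0,0,0,0.0215,-0.03,0.003,0]
    - [0,0,0,0.0255,-0.035,0.003,0]
    - [0,0,0,0.027,-0.037,0.003,0]
    - [0,0,0,0.028,-0.038,0.003,0]
    - [0,0,0,0.0285,-0.0385,0.003,0]
    - [0,0,0,0.0285,-0.0385,0.003,0]
    - [0,0,0,0.0215,-0.03,0.003,0]
    - [0,0,0,0.008,-0.012,0.005,0]
    - [0,0,0,-0.01,0.01,0.04,0]
    - [0,0,0,-0.01,0.01,0.08,0]
    - [0,0,0,-0.01,0.01,0.095,0]

```text
t: 27.18
position: [0.4324, 0.2444, 0.2411]
ee_rot: [0.002, 0.437, 0.899, 0.002]
contact_force: [0.3, 1.1, -0.2]
grip_width: 0.001
```

move_arm:
  plan:
    - [0,0,0,0,-0.03,0,0]
    - [0,0,0,0,-0.09,0,0]
    - [0,0,0,0.01,-0.15,0,0]
    - [0,0,0,0.02,-0.21,0,0]
    - [0,0,0,0.02,-0.27,0,0]
    - [0,0,0,0.02,-0.33,0,0]
    - [0,0,0,0.02,-0.39,0,0]
    - [0,0,0,0.02,-0.45,0,0]
    - [0,0,0,0.02,-0.51,0,0]
    - [0,0,0,0.02,-0.56,0,0]
    - [0,0,0,0.02,-0.59,0,0]
    - [0,0,0,0.02,-0.6,0,0]

```text
t: 28.68
position: [0.4508, -0.358, 0.2369]
ee_rot: [-0.001, 0.439, 0.899, 0.0]
contact_force: [0.4, 0.3, 0.6]
grip_width: -0.001
```

```bash
python3 chk.py f2 L; python3 run.py L 218 218;python3 run.py R 188 188; python3 cmp.py L 218 .495 .19 cmpL3.png; python3 - <<'E'
from h import *
c=bot.get_image('top');b=cv2.imread('pics/top0.png')[:,:,::-1]
cv2.imwrite('pics/f3.png',np.hstack([c['img'],b])[120:300,:,::-1][:, :,:][:, list(range(150,490))+list(range(790,1130))])
T=np.array(c['T'])
for nm in('flask','jar','mug','tape','brush','knife','block'):
    d=bot.landmark_of('top',nm)
    if d: print(nm,np.round(T[:3,:3]@np.array(d[0]['xyz'])+T[:3,3],3))
E
```

```text
[ 0.45080502 -0.35803928  0.23694895] 127.9267013619362 [0.36709444 0.34330194 0.5820822 ] 28.675
top R pin_a 0.98 [ 0.45764919 -0.16681636  0.16698643] 188.24800636273037
top R pin_a 0.61 [ 0.48138419 -0.16172534  0.11653634] 187.12389971587882
top L pin_a 0.6 [0.47884824 0.1810478  0.16943441] 216.73419354832467
top R pin_a 0.19 [ 5.63558092e-01 -1.52151124e-01 -5.05672121e-04] 239.53049388305175
top L mark_a 0.91 [0.49944901 0.19380704 0.11291432] 218.2143612735054
top R mark_a 0.76 [ 0.48406885 -0.16150278  0.114227  ] 187.20361791768983
scene L pin_a 0.75 [0.47942118 0.17976193 0.1707104 ] 217.4794685155593
scene R pin_a 0.61 [ 0.45931251 -0.16712125  0.17019899] 188.54046576221882
scene R mark_a 0.67 [ 0.48270969 -0.16266575  0.11247498] 187.89017477415553
scene L mark_a 0.65 [0.50029911 0.19516943 0.11344138] 217.82253629672908
top 0.5 mark (np.float64(218.25), np.float32(45.3)) arm (np.float64(219.75), np.float32(69.3)) pin (np.float64(217.5), np.float32(211.2))
top 0.8 mark (np.float64(218.25), np.float32(87.8)) arm (np.float64(219.5), np.float32(66.6)) pin (np.float64(217.5
[... 354 characters left out ...]
rm (np.float64(184.5), np.float32(59.9)) pin (np.float64(188.25), np.float32(472.8))
top 0.8 mark (np.float64(188.75), np.float32(119.8)) arm (np.float64(184.0), np.float32(37.2)) pin (np.float64(188.25), np.float32(452.2))
scene 0.8 mark (np.float64(187.0), np.float32(33.0)) arm (np.float64(188.0), np.float32(802.2)) pin (np.float64(187.0), np.float32(223.1))
scene 1.2 mark (np.float64(187.25), np.float32(23.9)) arm (np.float64(188.0), np.float32(723.9)) pin (np.float64(185.5), np.float32(310226.8))
flask [ 0.539 -0.451  0.002]
jar [ 0.689  0.007 -0.005]
mug [ 0.519  0.465 -0.   ]
tape [ 0.435  0.021 -0.005]
brush [ 0.575 -0.003 -0.003]
knife [ 0.342 -0.304 -0.003]
block [0.381 0.296 0.006]
```

View pics/cmpL3.png

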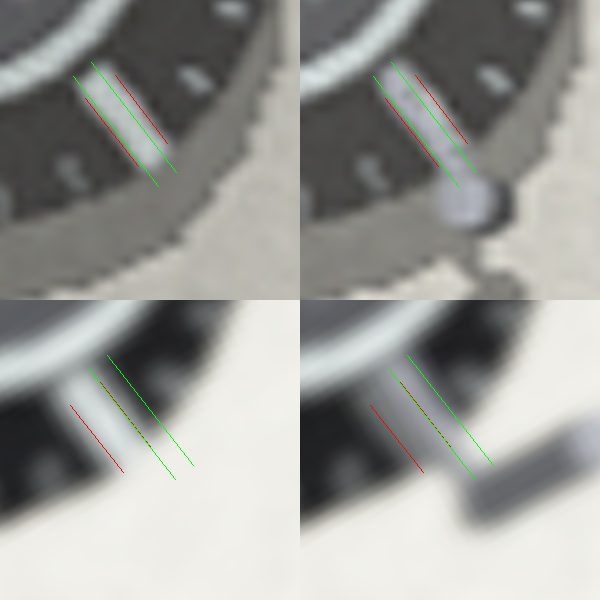

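View pics/f3.png

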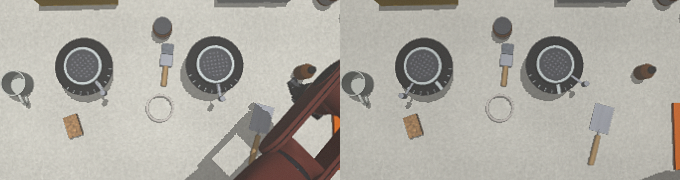

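Both levers lie on their long marks to within about 0.5°, the robot touches nothing, and the other things have not moved. I hand the job in.

```bash
python3 -c "
from bench import bot
print(bot.finish_job())"
```

```text
the job is handed in; nothing more can be done
None
```

I set both levers to their long marks by pushing the pins around with the shut fingertips, without pinching them. I then gave each a nudge of about 1° as a correction. The job was handed in at about 29 s, well under the 51 s limit, with the gripper raised and touching nothing.

| Light | Top camera: pin / mark | Scene camera: pin / mark | Lever minus mark |
|---|---|---|---|
| Right light (−y) | 188.25° / 188.75° | 187.0° / 187.1° | about −0.3° |
| Left light (+y) | 217.5° / 218.25° | 217.6° / 217.5° | about −0.3° |

- **Bystanders:** A before-and-after top picture shows them all in place, though the arm covers part of the knife. Re-measured positions agree within about 5 mm, except the tape, which read 6 mm off. That is within the network's scatter, and the picture shows the tape unmoved.
- **Forces:** The contact force read a few newtons at most at the end of each push.
- **Checks that disagreed:**
  - A second fit, to the lever's flat arm rather than its pin, was off by 1 to 6° in places. The bright mark and the shadows under the arm confuse it, so I relied on the pin fit and the picture overlays.
  - The network's own pin and mark points scattered by about 1 to 2°.
- **Slip:** The first row of my first move had a 10° tilt about x by mistake. It happened in free air, and the next row corrected it.

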